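# Pull the engine stand's fuse carrier and hold it up

### The arm

A 6-joint arm with a two-finger parallel gripper is mounted at the origin on the work surface. World frame = base frame: x ahead of the robot, y to its left, z up, the work surface at z = 0. Lengths are in m, angles in degrees, forces in N, time in s.
With the tool pointing down it reaches from about 0.375 to 0.9 m from the base axis. Payload 3.1 kg.
Tool frame: the origin (TCP) lies between the finger pads; the fingertips stand 19 mm ahead of it and the grasp point (between the pads) is the TCP (robot.tips_ahead is the distance from the TCP to the fingertips, in m); x points along the fingers, y is the direction in which the jaws open and shut, and the axes are right-handed (so a half turn about x gives the same grasp; the last joint's range is limited). The gripper opens to 87 mm and grips with 3 to 60 N. Pads are 19 mm wide; open, the fingers measure 117 mm over their backs; the gripper's body (75 mm by 190 mm) begins 51 mm behind the grasp point.
Start: joints at [-80.243, 30.224, 82.088, -0, 67.689, -10.227], TCP at [0.214, -0.587, 0.219] pointing down, gripper open.
Joint ranges: [-176.69, 176.69], [-43.24, 126.21], [12.49, 139.97], [-82, 262], [0, 151.66], [-163.58, 163.58]. Speed limits (degrees/s): [159.86, 159.86, 180, 180, 180, 180].

### API

Orientations are given as a 3x3 rotation matrix whose columns are the frame's x, y, z axes.
In Python, from cell import robot, eoat, kinematics, snapshot, camera_params, close_job, recognise gives the robot as it stands. The module is installed in compiled form; this text tells all that it offers. Calls block until the motion is done:
- robot.reach(position, orientation): joint-space move of the TCP to a pose.
- robot.move_l(position, frame=None, velocity=0.15): straight line of the TCP; frame=None keeps the orientation; velocity is the mean speed in m/s.
- robot.movej(angles): joint-space move.
- eoat.gripper_to(opening): opening from 0.0 (shut) to 1.0 (fully open); the grip force is fixed at half the most; returns when the fingers have stopped.
- robot.sleep(seconds).
- kinematics.ik(position, orientation): joint angles nearest the present ones, or None.
- robot.get_state(): the state.
- snapshot(name): name is "scene" or "top" or "wrist"; returns (picture, depth): 400x640x3 uint8, red, green, blue; 400x640 float32, m along the optical axis (not along the pixel's ray), 0 where there is no reading.
- camera_params(name): a dict with "fx", "fy", "cx", "cy" (pixels), "cam_to_world" (4x4, takes a point from camera to world coordinates). Camera axes: x right, y down, z forward; pixel columns grow to the right and rows downward; lengths in m; the calibration is good to about 2 mm. The wrist camera is an equidistant fisheye: a pixel r from the principal point sees the ray r / f radians off the axis. A picture is of the moment at which its call begins: read the wrist's pose just before it. camera_params takes no time and is no camera call; for the wrist camera it gives the pose at the moment of the call.
A pose or a line that the arm cannot do raises robot.IKError and nothing moves.
- close_job(): hands the job in, once; it reports no verdict.
Trained networks look in the newest picture that a camera, given by its name, has taken for a name from the list of things; names that differ only in an ending like _2 or _b are one class to them, and where a whole thing is asked for, a point or a joint stands for the part that bears it (a point fixed in the world has none). Each returns a list of dicts, best first, with "p" (0 to 1); they miss things now and then, are a little off and sometimes report something else, mostly with a low value. They report only what shows in the picture. A call takes as long as a camera call. They do not tell look-alikes from the thing itself.
- recognise(camera, label): "extent" ([left, top, right, bottom] in pixels, round what is visible of it).
The state is a dict: "clock": time; "joint_positions": joint angles; "joint_velocities": joint speeds; "tau": joint torques, N m; "position": TCP position; "orientation": TCP orientation; "contact_force": force on the tool from outside, world axes, zero at the start; "ft_torque": the same for the moment, N m; "grip_width": opening from 0.0 (shut) to 1.0 (fully open).
Only numpy, scipy, OpenCV 4.12 (cv2) and the standard library are available. Lean on these libraries where they do the work, as an engineer would, in place of code of your own. Each camera call takes 0.05 s, during which the arm holds its last target.

### The job

Make the engine stand dead: slide the clear guard on the grey fuse box all the way along its rails to its far stop so that the fuse carrier is uncovered, then pinch the carrier's two orange side catches together and, keeping them squeezed fully in, lift the carrier straight up out of its bay. Finish while holding it still and upright in the air, with its underside about 8 cm above the box's top and nothing but the fingers carrying it. Do not push the screwdriver, the piston or the V-block beside them out of place.

Things in the scene. Friction and masses are not known exactly. Their poses are not given: they have to be found in the camera images.
- fusebox: Grey fuse box fixed to the bench, 110 (x) by 240 (y) by 60 mm tall; its flat top (deck) is 60 mm above the bench. Origin: centre of its underside, z up. The carrier's bay is centred at y = -55 mm of this frame. The guard slides along +y of this frame on two 4 mm high rails at x = +-36 mm. Its long axis is roughly sideways to the robot.
- guard (a joint): Clear plastic guard with yellow edges, a tunnel over the carrier, 66 (x) by 76 (y) mm, top 106 mm above the bench. Value in m along +y of the fuse box: about 0 = covering the carrier, 0.110 = against its far stop, carrier uncovered. Moves with about 2 N and stays where it is left.
- guard_knob (a point): Centre of the top of the red knob on the guard: an upright cylinder 22 mm in diameter, 30 mm tall, its top 136 mm above the bench, standing on the guard's top (106 mm above the bench). It moves with the guard.
- carrier: Dark fuse carrier, 44 mm (y) long and 84 mm tall, loose, standing in the bay with its lower 50 mm below the deck and 34 mm above it. Its axes are parallel to those of the fuse box. Origin: centre of its underside (10 mm above the bench when seated), z up. Mass about 0.2 kg. The teeth of its catches lock under the deck until both catches are squeezed in.
- pad_front (a point): Centre of the outer face of the orange finger pad of the catch on the carrier's -x side, with the catch out: 24 mm from the carrier's middle, 69 mm above its underside (19 mm above the deck). Pad: 22 mm (y) wide, 4 to 34 mm above the deck. The point is fixed to the carrier and does not move in with the catch.
- pad_back (a point): The same for the catch on the carrier's +x side. The pads are 48 mm apart over their outer faces, 34 mm when both are squeezed fully in.
- catch_front (a joint): How far the -x side catch is squeezed in towards +x: 0 = out, 0.007 m = fully in. Spring: 2 N at the start, 6 N fully in. Its tooth comes free of the deck at about 0.004 to 0.0055.
- catch_back (a joint): The same for the +x side catch, squeezed towards -x.
- cylhead: Aluminium engine cylinder head fixed to the bench, 130 (x) by 240 (y) mm, about 103 mm tall; beside the fuse box, on its left or its right. Origin: centre of its underside. Not part of the job.
- screwdriver: Blue-handled screwdriver, 190 mm long, lying beside the fuse box. Origin: middle of its length, on the bench. Bystander.
- piston: Aluminium piston standing upright, 74 mm in diameter, 56 mm tall, near the cylinder head. Origin: centre of its underside. Bystander.
- vblock: Brown-grey steel V-block, 70 by 50 by 46 mm, beyond the gap between box and head. Origin: centre of its underside. Bystander.
There are look-alikes about, which are no part of the job. What is shaped like the carrier but pink or purple is not meant.

How it is judged (in metres and radians):
On the way, in this order (a step that is already met when the one before it is completed fails the run):
1. the guard is slid to its far stop while the carrier is still seated (value of joint guard above 0.098 m and z of carrier in the frame of fusebox below 0.02 m), for 0.2 s.
2. both catches are pinched in while the carrier is still in its bay (value of joint each of catch_front, catch_back above 0.0035 m and z of carrier in the frame of fusebox below 0.02 m and contact force between carrier and the fingers above 2 N), for 0.05 s.
At the end, for the whole second after the job is handed in: Guard within 15 mm of its far stop; carrier held still and upright (within 17 degrees) by the fingers with both catches squeezed in by more than 4 mm, its underside at least 55 mm above the box's deck (115 mm above the bench), touching nothing of the box (value of joint guard above 0.095 m and value of joint each of catch_front, catch_back above 0.004 m and height (world z) of carrier above 0.115 m and angle between carrier's own z axis and vertical below 0.3 rad and linear speed of carrier below 0.04 m/s and angular speed of carrier below 0.4 rad/s and contact force between carrier and the fingers above 2 N and contact force between carrier and fusebox below 0.2 N); the arm keeps its last pose, push and grip.
It fails at once if a bystander is pushed more than 30 mm from its place (distance of any of screwdriver, piston, vblock from where it was at the start of the episode above 0.03 m).
It also fails if it takes over 51 s, if anything falls off the work surface, if the arm or the gripper's body presses on something with over 40 N, if the wrist force passes 120 N, or if a joint passes its speed limit or range.

## Working session

There is one attempt and no reset: what is moved stays moved. The work goes in short steps, each a Python script; the robot and the scene stay as the last script left them, time stands still between calls to the robot, and variables do not carry over. Pictures are saved under pics/ and viewed, and the job is handed in when it is done.

```bash
mkdir -p pics
python3 - <<'E'
from cell import *
import cv2,numpy as np
print(robot.get_state()['clock'])
for n in ['scene','top','wrist']:
    p,d=snapshot(n); cv2.imwrite(f'pics/{n}0.png',p[:,:,::-1]); np.save(f'pics/{n}0.npy',d)
    c=camera_params(n); print(n,{k:(np.round(v,3).tolist()) for k,v in c.items()})
    for l in ['fusebox','guard_knob','carrier','cylhead']:
        print(l,[(np.round(r['extent']).tolist(),round(r['p'],2)) for r in recognise(n,l)])
print(robot.get_state())
E
```

```text
0.0
scene {'fx': 474.793, 'fy': 474.793, 'cx': 321.937, 'cy': 204.485, 'cam_to_world': [[0.771, 0.425, -0.475, 0.986], [0.637, -0.528, 0.562, -0.512], [-0.012, -0.735, -0.677, 0.695], [0.0, 0.0, 0.0, 1.0]]}
fusebox [([339.0, 144.0, 450.0, 231.0], 0.63)]
guard_knob [([356.0, 151.0, 410.0, 194.0], 0.68)]
carrier [([326.0, 134.0, 354.0, 176.0], 0.97), ([304.0, 152.0, 329.0, 198.0], 0.82), ([327.0, 205.0, 353.0, 246.0], 0.65), ([363.0, 177.0, 382.0, 195.0], 0.44)]
cylhead [([182.0, 210.0, 338.0, 362.0], 0.89)]
top {'fx': 482.412, 'fy': 482.412, 'cx': 321.21, 'cy': 204.932, 'cam_to_world': [[-0.011, -0.997, 0.079, 0.488], [-1.0, 0.01, -0.024, -0.007], [0.023, -0.08, -0.997, 1.147], [0.0, 0.0, 0.0, 1.0]]}
fusebox [([166.0, 166.0, 275.0, 227.0], 0.97)]
guard_knob [([223.0, 175.0, 260.0, 212.0], 0.84)]
carrier [([248.0, 241.0, 278.0, 267.0], 0.85), ([210.0, 246.0, 241.0, 269.0], 0.77), ([296.0, 182.0, 321.0, 211.0], 0.56)]
cylhead [([336.0, 174.0, 444.0, 234.0], 0.85)]
wrist {'fx': 309.707, 'fy': 309.707, 'cx': 315.684, 'cy': 195.698, 'cam_to_world': [[0.342, -0.902, -0.262, 0.286], [-0.94, 
[... 231 characters left out ...]
-03,
        6.76894749e+01, -1.02292506e+01]), 'joint_velocities': array([-0.00905455,  0.11075349,  0.06550058,  0.04993337, -0.05774133,
        0.07321676]), 'tau': array([-5.09434558e-04, -4.39909494e+01, -1.76965177e+01,  6.32175570e-02,
        5.03137219e-02, -2.07545520e-05]), 'position': array([ 0.21362856, -0.58732065,  0.21916219]), 'orientation': array([[ 2.11284979e-05,  3.41784327e-01, -9.39778417e-01],
       [ 3.95526433e-06, -9.39778418e-01, -3.41784327e-01],
       [-1.00000000e+00,  3.50431737e-06, -2.12079537e-05]]), 'contact_force': array([0.47595264, 0.75401584, 0.0170233 ]), 'ft_torque': array([-0.01478926, -0.04027507,  0.03358585]), 'grip_width': 0.9945913650384081}
```

View pics/scene0.png

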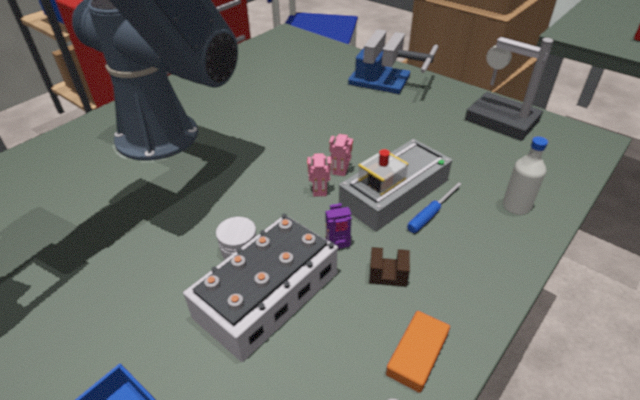

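View pics/top0.png

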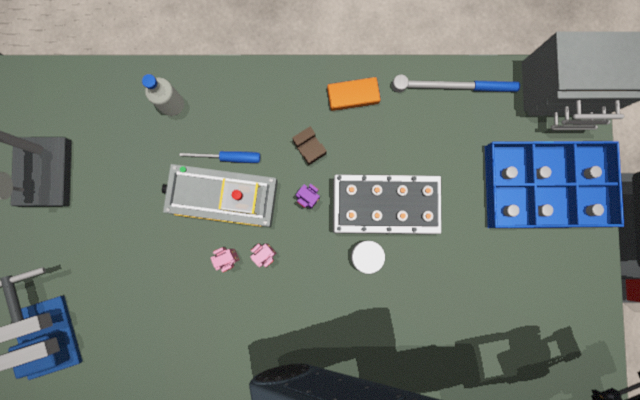

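Run:
```python
import cv2
a=cv2.imread('pics/top0.png')[130:290,150:350]
cv2.imwrite('pics/top0c.png',cv2.resize(a,None,fx=4,fy=3.7,interpolation=2)[:600])
a=cv2.imread('pics/scene0.png')[120:270,290:490]
cv2.imwrite('pics/scene0c.png',cv2.resize(a,None,fx=4,fy=4,interpolation=2))
```

```text
(no output)
```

View pics/top0c.png

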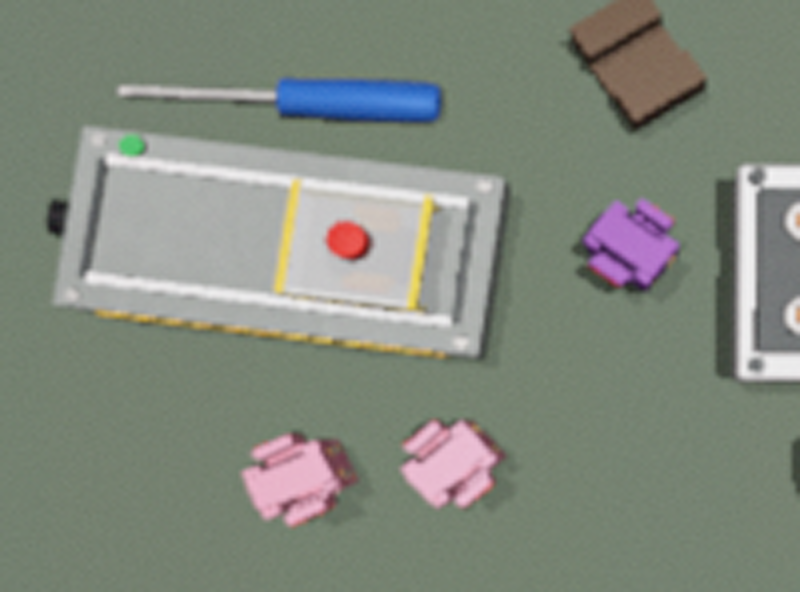

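View pics/scene0c.png

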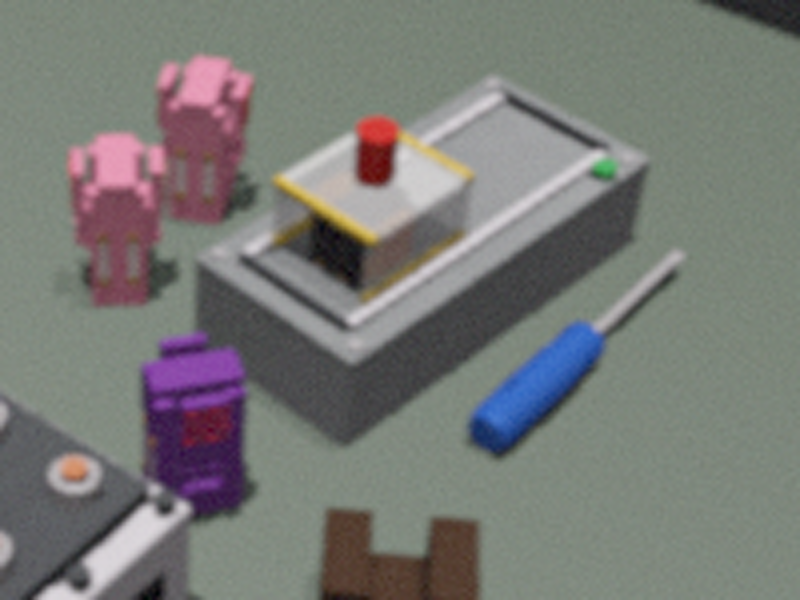

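The top view shows the guard at the right end of the box, with its red knob at about (237,195). The bay is at the world −y end, so +y of the box is image left, which is world +y. The pink (223,259; 262,255) and purple (308,196) carriers are look-alikes. Next I fit the box pose.

```bash
cat > h.py <<'E'
import numpy as np,cv2
from cell import *
def cloud(n,d):
    c=camera_params(n);v,u=np.mgrid[:400,:640]
    P=np.stack([(u-c['cx'])/c['fx']*d,(v-c['cy'])/c['fy']*d,d,np.ones_like(d)],-1)@c['cam_to_world'].T
    P=P[...,:3]; P[d==0]=np.nan; return P
E
python3 - <<'E'
from h import *
from scipy import ndimage
d=np.load('pics/top0.npy');P=cloud('top',d);im=cv2.imread('pics/top0.png').astype(int)
m=np.zeros(d.shape,bool);m[150:240,155:285]=1
z=P[...,2]
print('bench',np.nanmedian(z[100:130,200:300]), 'deck',np.nanmedian(z[185:205,185:210]))
dm=m&(z>.045)
l,n=ndimage.label(dm);k=np.argmax(ndimage.sum(dm,l,range(1,n+1)))+1
M=(l==k).astype(np.uint8)
# rect in pixels -> deck plane
cs=max(cv2.findContours(M,0,2)[0],key=cv2.contourArea)
c=camera_params('top')
def proj(u,v,h):
    r=np.array([(u-c['cx'])/c['fx'],(v-c['cy'])/c['fy'],1])@c['cam_to_world'][:3,:3].T;o=c['cam_to_world'][:3,3]
    return o+r*(h-o[2])/r[2]
pts=np.array([proj(u,v,.06)[:2] for u,v in cs[:,0]],np.float32)
print('rect',cv2.minAreaRect(pts))
s=M.astype(bool)&(z>.05)&(z<.062);q=P[s][:,:2].astype(np.float32);print('rect depth',cv2.minAreaRect(q))
red=(im[...,2]>150)&(im[...,1]<80)&m
v,u=np.nonzero(red);print('red px',u.min(),u.max(),v.min(),v.max(),'knob z',np.nanmax(z[red]),'knob',proj(u.mean(),v.mean(),.134))
s=M.astype(bool)&(z>.095)&(z<.115);q=P[s];print(len(q));
if len(q): print('guard top rect',cv2.minAreaRect(q[:,:2].astype(np.float32)),np.median(q[:,2]))
# yellow edges
yel=(im[...,2]>180)&(im[...,1]>140)&(im[...,0]<110)&m
v,u=np.nonzero(yel);v0=v;print(len(u))
E
```

```text
bench -0.0005961857983778351 deck 0.05912567783738565
rect ((0.5991998910903931, 0.19541507959365845), (0.24125277996063232, 0.11233589798212051), 81.91133880615234)
rect depth ((0.6006179451942444, 0.19664624333381653), (0.24200165271759033, 0.11032058298587799), 81.96124267578125)
red px 232 241 191 199 knob z 0.13762951562974357 knob [0.59182763 0.14806194 0.134     ]
1010
guard top rect ((0.593579888343811, 0.14771106839179993), (0.07734259963035583, 0.06613336503505707), 82.07138061523438) 0.10527977730451932
97
```

```bash
cat >> h.py <<'E'
th=np.radians(82.0); by=np.array([np.cos(th),np.sin(th),0]); bx=np.array([by[1],-by[0],0])
def ori(s=1):
    x=np.array([0,0,-1.]);y=s*bx;return np.stack([x,y,np.cross(x,y)],1)
knob=np.array([.5925,.1479,0]); far=.112
E
python3 - <<'E'
from h import *
for s in (1,-1): print(s,[np.round(kinematics.ik(knob+[0,0,h],ori(s)),1) if kinematics.ik(knob+[0,0,h],ori(s)) is not None else None for h in (.25,.13)])
E
```

```text
1 [array([ 3.5, 27.2, 82.2, -0. , 70.5, 11.5]), array([ 3.5, 35.4, 88.8, -0. , 55.8, 11.5])]
-1 [None, None]
```

Run:
```python
from h import *
robot.reach(knob+[0,0,.25],ori())
robot.move_l(knob+[0,0,.131],velocity=.12)
print(robot.get_state()['contact_force'])
eoat.gripper_to(0.0)
s=robot.get_state();print(s['clock'],s['grip_width']*87,s['position'],s['contact_force'])
p,d=snapshot('wrist');cv2.imwrite('pics/w1.png',p[:,:,::-1])
p,d=snapshot('scene');cv2.imwrite('pics/s1.png',p[:,:,::-1])
```

```text
[ 0.25620776  0.43029757 -0.33893216]
5.9417 18.605916986585896 [0.59175316 0.14799966 0.13089588] [-2.35220245 -0.07511261  1.13643182]
```

View pics/w1.png

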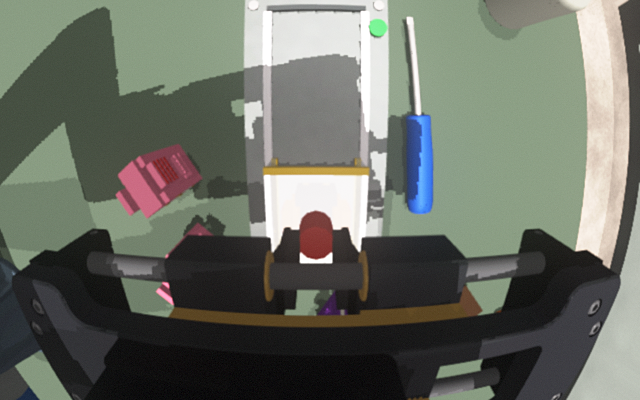

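View pics/s1.png

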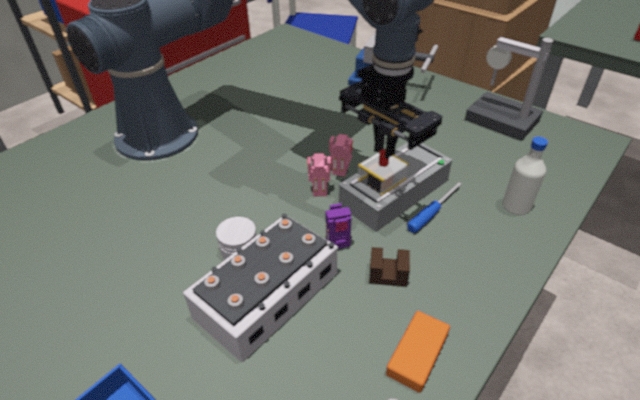

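The knob at (316,235) sits between the fingers. Now I slide the guard and watch the force.

Run:
```python
from h import *
p0=robot.get_state()['position']
for t in (.05,.09,.1,.104,.107,.110,.113,.116,.12):
    robot.move_l(p0+by*t,velocity=.06)
    s=robot.get_state();f=s['contact_force'];print(t,np.round((s['position']-p0)@by,4),np.round(f,1),round(s['grip_width']*87,1))
    if abs(f@by)>12: break
p,d=snapshot('wrist');cv2.imwrite('pics/w2.png',p[:,:,::-1]);print(s['clock'])
```

```text
0.05 0.0511 [-2.8  2.7  1.4] 18.1
0.09 0.0913 [-2.8  1.7  0.6] 18.7
0.1 0.1007 [-1.8  1.   0.6] 18.9
0.104 0.104 [-2.3 -0.9  0.9] 18.4
0.107 0.1043 [-2.6 -6.9  3.4] 18.3
0.11 0.1046 [ -3.8 -13.2   5.2] 18.8
8.9083
```

View pics/w2.png

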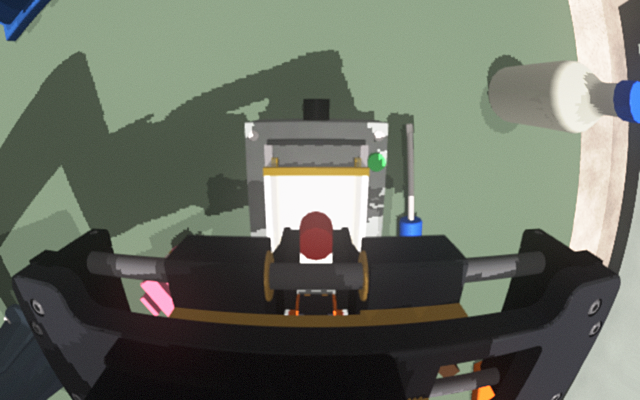

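The stop came after 104.5 mm, which fits the guard having started about 5.5 mm open. I release the knob and look at the carrier.

Run:
```python
from h import *
eoat.gripper_to(1.0)
p=robot.get_state()['position'];p[2]=.25
robot.move_l(p,velocity=.15)
robot.move_l(np.array([.5925,.1415,.25])-by*.09,velocity=.2)
for n in ('wrist','top','scene'):
    i,d=snapshot(n);cv2.imwrite(f'pics/{n}3.png',i[:,:,::-1]);np.save(f'pics/{n}3.npy',d)
    for l in ['carrier','pad_front','pad_back']:
        print(n,l,[(np.round(r['extent']).tolist(),round(r['p'],2)) for r in recognise(n,l)])
c=camera_params('wrist');np.save('pics/wc3.npy',c['cam_to_world'])
print(robot.get_state()['clock'])
```

```text
wrist carrier [([289.0, 71.0, 339.0, 118.0], 0.82), ([313.0, 185.0, 359.0, 242.0], 0.79), ([166.0, 61.0, 227.0, 105.0], 0.72)]
wrist pad_front [([309.0, 187.0, 356.0, 240.0], 0.95), ([290.0, 72.0, 340.0, 116.0], 0.91), ([282.0, 1.0, 349.0, 36.0], 0.74), ([172.0, 57.0, 231.0, 101.0], 0.57)]
wrist pad_back [([166.0, 58.0, 227.0, 104.0], 0.92), ([290.0, 74.0, 341.0, 115.0], 0.88), ([308.0, 184.0, 360.0, 242.0], 0.6)]
top carrier [([303.0, 182.0, 322.0, 211.0], 0.76), ([249.0, 244.0, 277.0, 253.0], 0.62), ([230.0, 198.0, 243.0, 206.0], 0.4)]
top pad_front [([254.0, 247.0, 275.0, 258.0], 0.67), ([231.0, 198.0, 241.0, 208.0], 0.66), ([306.0, 185.0, 318.0, 208.0], 0.62)]
top pad_back [([307.0, 184.0, 319.0, 206.0], 0.78), ([250.0, 243.0, 276.0, 255.0], 0.44)]
scene carrier [([329.0, 202.0, 350.0, 250.0], 0.75), ([329.0, 133.0, 353.0, 176.0], 0.71), ([366.0, 247.0, 407.0, 288.0], 0.71), ([365.0, 165.0, 395.0, 192.0], 0.6), ([389.0, 129.0, 438.0, 174.0], 0.34)]
scene pad_front [([328.0, 203.0, 351.0, 250.0], 0.91), ([328.0, 135.0, 352.0, 176.0], 0.9), ([305.0, 155.0, 328.0, 198.0], 0.88), ([365.0, 168.0, 394.0, 194.0], 0.87)]
scene pad_back [([324.0, 201.0, 353.0, 250.0], 0.97), ([327.0, 134.0, 353.0, 175.0], 0.74), ([307.0, 154.0, 331.0, 197.0], 0.72), ([367.0, 163.0, 394.0, 193.0], 0.57)]
12.975
```

View pics/wrist3.png

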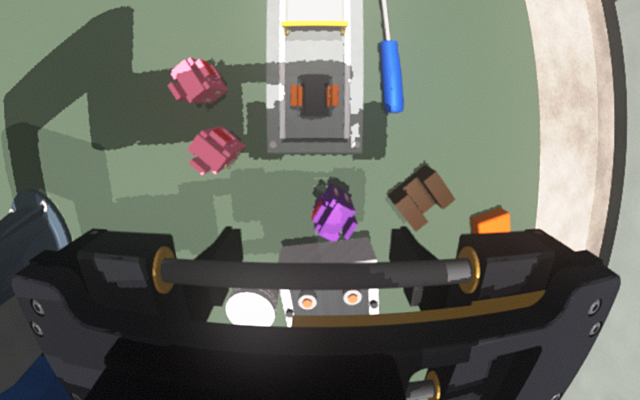

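View pics/top3.png

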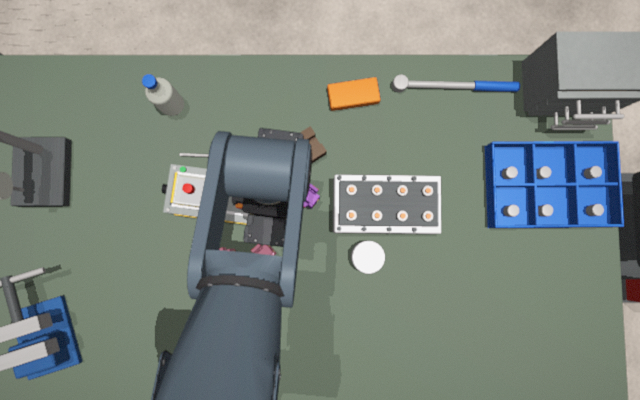

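View pics/scene3.png

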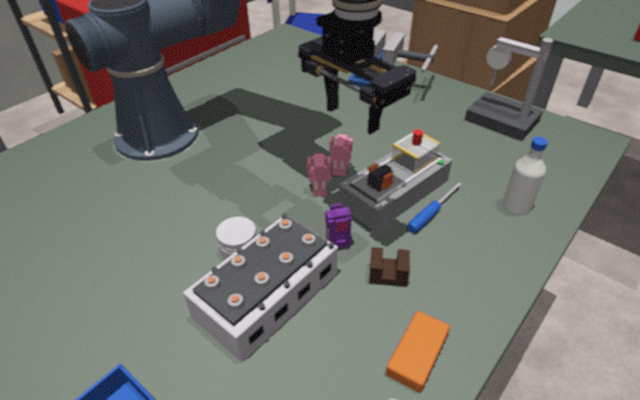

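The wrist view shows the dark carrier uncovered at about (315,96), with its orange pads at (296,97) and (333,97). Next I compute its position.

Run:
```python
from h import *
c=camera_params('wrist');T=np.load('pics/wc3.npy');d=np.load('pics/wrist3.npy')
v,u=np.mgrid[:400,:640].astype(float)
x=u-c['cx'];y=v-c['cy'];r=np.hypot(x,y);t=r/c['fx']
k=np.where(r>0,np.tan(t)/r,0)
P=np.stack([x*k*d,y*k*d,d],-1)@T[:3,:3].T+T[:3,3]
im=cv2.imread('pics/wrist3.png').astype(int)
m=np.zeros(d.shape,bool);m[65:125,282:348]=1
o=m&(im[...,2]>im[...,1]*1.6)&(im[...,2]>90)
for nm,s in(('front',o&(u<315)),('back',o&(u>315))):
    q=P[s&(P[...,2]>.085)];print(nm,len(q),q.mean(0).round(4),np.ptp(q,axis=0).round(4), 'box frame x,y', (q[:,:2]@bx[:2]).min(),(q[:,:2]@bx[:2]).max(),(q[:,:2]@by[:2]).mean())
top=m&(P[...,2]>.088)&(P[...,2]<.1)
q=P[top];print(len(q),cv2.minAreaRect(q[:,:2].astype(np.float32)),np.median(q[:,2]))
b=top&~o;q=P[b];print(len(q),cv2.minAreaRect(q[:,:2].astype(np.float32)))
bc=np.array([.600,.196]);e=bc-.055*by[:2];print('bay from box',e,'frame',e@bx[:2],e@by[:2])
e=np.array([.59175,.148])-.0055*by[:2];print('bay from knob',e,'frame',e@bx[:2],e@by[:2])
```

```text
front 125 [0.5707 0.1453 0.0949] [0.008  0.0217 0.0058] box frame x,y 0.5421128567705168 0.5475878406330768 0.2232880524425372
back 130 [0.6122 0.1394 0.0969] [0.0246 0.0226 0.3268] box frame x,y 0.5679571426650197 0.590728726080556 0.22324515158791483
1248 ((0.5914329886436462, 0.14221028983592987), (0.04388458654284477, 0.049704987555742264), 82.01915740966797) 0.09462696350718261
994 ((0.5914329886436462, 0.14221028983592987), (0.04388458654284477, 0.049704987555742264), 82.01915740966797)
bay from box [0.59234548 0.14153526] frame 0.5668829134567694 0.22259640204938708
bay from knob [0.59098455 0.14255353] frame 0.5653935107357345 0.22341535666687115
```

All three estimates agree to about 1.5 mm on (0.5914, 0.1422). Now I descend and pinch.

Run:
```python
from h import *
C=np.array([.5914,.1422,0])
robot.move_l(C+[0,0,.2],ori(),velocity=.15)
robot.move_l(C+[0,0,.0875],velocity=.08)
print(np.round(robot.get_state()['contact_force'],2))
eoat.gripper_to(0.0); robot.sleep(.4)
s=robot.get_state();print(s['clock'],s['grip_width']*87,s['position'].round(4),s['contact_force'].round(2),s['ft_torque'].round(2))
p,d=snapshot('scene');cv2.imwrite('pics/s4.png',cv2.resize(p[120:270,290:490,::-1],None,fx=4,fy=4,interpolation=2))
p,d=snapshot('wrist');cv2.imwrite('pics/w4.png',p[:,:,::-1])
```

```text
[-0.15 -0.21 -1.08]
16.8 26.980381277856274 [0.5916 0.1422 0.0882] [-1.68 -0.12  5.85] [-0.09  0.12  0.01]
```

View pics/s4.png

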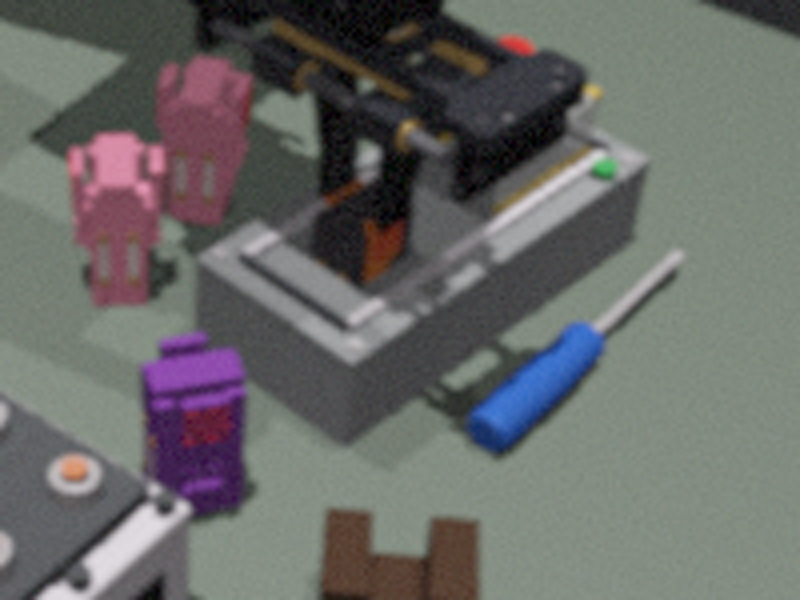

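View pics/w4.png

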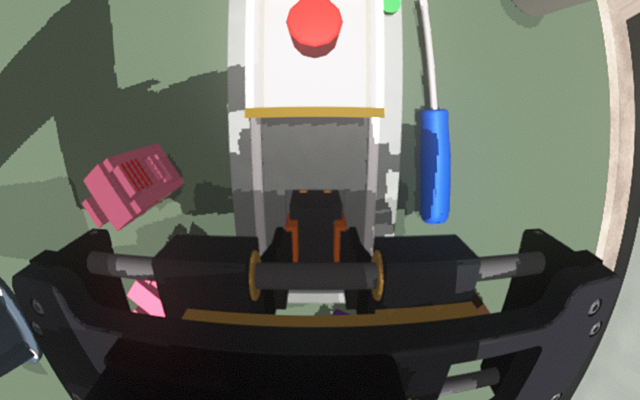

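Both pads look pressed against the body (292,240 and 343,240 in the wrist view). I lift slowly and watch the force.

Run:
```python
from h import *
p0=robot.get_state()['position'].copy();p0[:2]=[.5914,.1422]
z0=.0875
for dz in (.003,.007,.012,.02,.05,.1,.14):
    robot.move_l([p0[0],p0[1],z0+dz],velocity=.03 if dz<.03 else .06)
    s=robot.get_state();f=s['contact_force'];print(dz,s['position'].round(4),f.round(1),round(s['grip_width']*87,2))
    if f[2]<-25: print('stuck');break
robot.sleep(.3);print(robot.get_state()['clock'])
p,d=snapshot('scene');cv2.imwrite('pics/s5.png',cv2.resize(p[80:230,290:490,::-1],None,fx=4,fy=4,interpolation=2));np.save('pics/s5.npy',d)
p,d=snapshot('wrist');cv2.imwrite('pics/w5.png',p[:,:,::-1])
```

```text
0.003 [0.5912 0.1422 0.0902] [ 0.2  0.6 -1.3] 26.9
0.007 [0.5915 0.1422 0.0946] [-0.4 -0.6 -1.6] 26.86
0.012 [0.5917 0.1422 0.0999] [ 0.1  0.5 -2.1] 26.64
0.02 [0.5916 0.1422 0.1079] [ 0.1  0.2 -1.4] 26.84
0.05 [0.5914 0.1422 0.1378] [ 0.2 -0.3 -2.8] 26.66
0.1 [0.591  0.1422 0.1871] [-0.2  0.  -1.5] 26.81
0.14 [0.5911 0.1422 0.2274] [ 0.1  0.3 -2. ] 27.02
20.9167
```

View pics/s5.png

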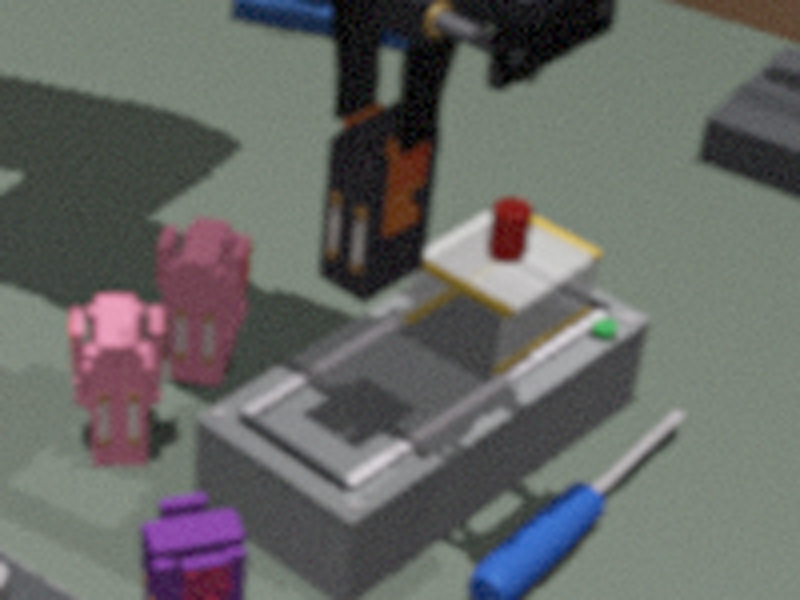

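View pics/w5.png

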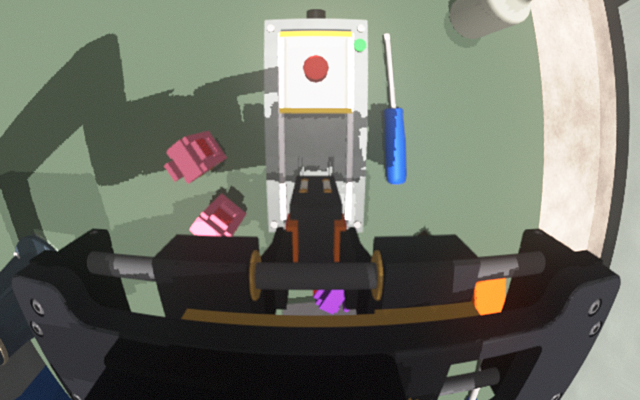

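The carrier is out of its bay and upright, with its lower edge near (365,295) in the crop, and the guard is at its stop. I lower it 1 cm to the 8 cm target, check the height and stillness, then hand in.

Run:
```python
from h import *
robot.move_l([.5914,.1422,.2175],velocity=.03);robot.sleep(.5)
p,d=snapshot('scene');P=cloud('scene',d)
s=robot.get_state();print(s['clock'],s['position'].round(4),s['contact_force'].round(1),s['grip_width']*87)
near=np.linalg.norm(P[...,:2]-[.5914,.1422],axis=-1)<.032
z=P[near&(P[...,2]>.08)][:,2];print('lowest held z',np.percentile(z,[0,1,3,10]).round(4))
close_job()
```

```text
22.05 [0.5914 0.1422 0.2176] [ 0.7 -0.5 -0.9] 26.79021264742671
lowest held z [0.1378 0.1414 0.1478 0.1671]
the job is handed in; nothing more can be done
```

The carrier is out of its bay and held upright in the air. I handed the job in at about 22 s of the 51 s allowed; the hand-in reports no verdict.

- **Guard:** I gripped the red knob and slid it 104.5 mm along the rails. It then stopped dead with about 13 N resisting. The guard had started about 5.5 mm open, so this matches its far stop, and the last pictures, taken after the lift, show it still there.
- **Pinch:** I found the carrier in the wrist picture, and the position agreed to about 1.5 mm with the box fit and the knob. I then closed the jaws on both orange catches.
- **Lift:** The carrier came straight up with no snag; the force stayed near its weight of about 2 N.
- **Final hold:** The depth image puts its underside at about 0.14 m above the bench, about 8 cm above the deck. The grip width did not change during the lift.

**Not confirmed or disagreeing:**
- The gripper read 27 mm on the catches, where 34 mm is expected when fully squeezed. It also read 18.6 mm on the 22 mm knob, so I did not trust it as a measure of catch travel.
- I judged the catches fully in from the pictures and the clean release.
- The screwdriver looked unmoved in the last pictures. I did not measure its position, and I did not check the piston or the V-block after the lift.

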